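# Find the hidden crossbar under the chassis plate and stand the transformer on it

## Robot

A 7-joint arm with a two-finger parallel gripper is mounted at the origin on the work surface. World frame = base frame: x ahead of the robot, y to its left, z up, the work surface at z = 0. Lengths are in m, angles in rad, forces in N, time in s.
With the tool pointing down it reaches from about 0.4 to 0.85 m from the base axis. Payload 6.9 kg.
Tool frame: the origin (TCP) lies midway between the tips of the shut fingers; the grasp point (between the pads) lies behind it (ctrl.pinch_z is the z of the grasp point in the tool frame, in m); z points along the fingers, y is the line along which they close (so a half turn about z gives the same grasp; the last joint's range is limited). The gripper opens to 85 mm and grips with 20 to 120 N. Pads are 22 mm wide; open, the fingers measure 114 mm over their backs; the gripper's body (76 mm by 85 mm) begins 54 mm behind the grasp point. The pads swing forward as they close: fully open they stand 13 mm farther back than shut.
Start: joints at [1.423, 0.507, -0.238, 1.5, 0.126, 1.149, -0.155], TCP at [0.156, -0.605, 0.231] pointing down, gripper open.
Joint ranges: [-3.08, 3.08], [-0.24, 2.05], [-1.43, 1.35], [0, 2.5], [-1.52, 4.66], [0.17, 1.96], [-2.89, 2.89]. Speed limits (rad/s): [2.39, 2.39, 3.14, 3.14, 3.14, 3.14, 3.14].

## Interface

Orientations are given as a unit quaternion [w, x, y, z].
In Python, from station import ctrl, get_state, vision, ticket, models gives the robot as it stands. Calls block until the motion is done:
- ctrl.movep(position, orientation): joint-space move of the TCP to a pose.
- ctrl.movel(position, frame=None, max_speed=0.15): straight line of the TCP; frame=None keeps the orientation; max_speed is the mean speed in m/s.
- ctrl.set_joints(angles): joint-space move.
- ctrl.ungrasp() and ctrl.close_gripper(force=None): open the fingers fully, or close them until they stop; force is the grip in N (None keeps the last).
- ctrl.pause(seconds).
- ctrl.ik(position, orientation): joint angles nearest the present ones, or None.
- get_state(): the state.
- vision.grab_frame(name): name is "scene" or "top"; returns (picture, depth): 420x560x3 uint8, blue, green, red; 420x560 float32, m along the optical axis (not along the pixel's ray), 0 where there is no reading.
- vision.camera_info(name): a dict with "mtx" (3x3 intrinsics, pixels), "dist_coeffs" ([k1, k2, p1, p2, k3] as OpenCV has them; the pictures are not rectified), "R" (3x3) and "t" (3): a world point X has camera coordinates R X + t. Camera axes: x right, y down, z forward; pixel columns grow to the right and rows downward; lengths in m; the calibration is good to about 2 mm. A picture is of the moment at which its call begins. camera_info takes no time and is no camera call.
A pose or a line that the arm cannot do raises ctrl.Unreachable and nothing moves.
- ticket.close_job(): hands the job in; it is judged then, once.
Trained networks look in the newest picture that a camera, given by its name, has taken for a name from the list of things; names that differ only in an ending like _2 or _b are one class to them, and where a whole thing is asked for, a point or a joint stands for the part that bears it (a point fixed in the world has none). Each returns a list of dicts, best first, with "p" (0 to 1); they miss things now and then, are a little off and sometimes report something else, mostly with a low value. They report only what shows in the picture. A call takes as long as a camera call. They do not tell look-alikes from the thing itself.
- models.recognise(camera, target): "point" ([column, row] in pixels, amid what is visible of it).
- models.masks_of(camera, target): "mask" (420x560 bool, what is visible of it) and "point" ([column, row] in pixels, amid what is visible of it).
The state is a dict: "time": time; "qpos": joint angles; "qd": joint speeds; "tau": joint torques, N m; "tcp_pos": TCP position; "eef_rot": TCP orientation; "contact_force": force on the tool from outside, world axes, zero at the start; "wrist_torque": the same for the moment, N m; "width": finger opening in m; "gripper_force": force on a finger pad.
Only numpy, scipy, OpenCV 4.12 (cv2) and the standard library are available. Lean on these libraries where they do the work, as an engineer would, in place of code of your own. Each camera call takes 0.05 s, during which the arm holds its last target. There are 200 camera calls.

## Task

The unscrewed top plate of the instrument chassis rocks on soft foam over one crossbar that cannot be seen. With the empty, closed fingers press gently along the plate to feel where it is stiffest, then pick up the large transformer with the mounting feet and set it down gently, upright, on the plate right over the bar, so that the plate stays level under its weight, and let go. Leave the small transformer and the round capacitor, which stand near it, where they are.

Things in the scene. Friction and masses are not known exactly. Their poses are not given: they have to be found in the camera images.
- chassis: Grey steel instrument case, fixed to the bench, 170 (x) by 360 (y) by 100 mm high; origin at the centre of its underside, z up, y along its length, knobs on the -x side. Under its loose top plate one straight bar, unseen, runs along x at an unknown y between -90 and +90 mm; it does not move. Pushed over the bar the plate sinks about 0.15 mm per newton; beside it the plate rocks about the bar.
- plate_mid (a point): Centre of the upper face of the top plate at rest (100 mm above the chassis' origin, same axes). Rigid aluminium, 158 (x) by 348 (y) by 3 mm, level, 1.5 mm proud of the walls. Foam resists rocking with about 5 N m/rad: sinking per newton grows by the square of the distance along y from the bar (by 0.2 mm at 30 mm, 2 mm at 100 mm), at any x. It springs back; stops at 0.14 rad.
- transformer: The largest transformer, 0.6 to 0.9 kg: dark core 66 (x) by 30 (y) by 56 mm high, a brown coil block through it, 42 (x) by 46 (y), from 12 to 44 mm above its underside, and two thin steel feet at the bottom of its x ends (90 over the feet, 30 wide). Grip the coil's flat y faces, 46 mm apart, from above. Origin at the centre of its underside, under its centre of mass; z up.
- small_transformer: Bystander: a smaller transformer of the same kind without feet, 41 by 29 by 35 high, origin at the centre of its underside.
- capacitor: Bystander: upright round can, diameter 35, 52 high with two studs on top, origin at the centre of its underside.
There are look-alikes about, which are no part of the job. Leave any orange or yellow look-alike of the transformer alone.

How it is judged:
On the way, in this order (a step that is already met when the one before it is completed fails the run):
1. the empty fingers press on the chassis' plate (over 1 N) while the transformer still stands on the bench (contact force between the fingers and chassis above 1 N and height (world z) of transformer below 0.01 m), for 0.1 s.
2. the transformer is lifted clear of the bench (height (world z) of transformer above 0.06 m and contact force between transformer and chassis below 0.1 N), for 0.1 s.
At the end, for the whole second after the job is handed in: The transformer stands released and at rest on the plate, its centre within 40 mm (x) and 130 mm (y) of the chassis' centre, its underside 94 to 106 mm above the chassis' origin, and level within 0.015 rad, which means within about 8 to 12 mm of the hidden bar (x of transformer in the frame of chassis between -0.04 and 0.04 m and y of transformer in the frame of chassis between -0.13 and 0.13 m and z of transformer in the frame of chassis between 0.094 and 0.106 m and angle between transformer's own z axis and vertical below 0.015 rad and contact force between transformer and chassis above 3 N and linear speed of transformer below 0.01 m/s); the robot touches nothing.
It fails at once if the fingers press the chassis or its plate with more than 25 N (contact force between the fingers and chassis above 25 N).
It fails at once if the transformer is dropped or knocked on the chassis with more than 40 N (contact force between transformer and chassis above 40 N).
It fails at once if the transformer is tipped by more than 0.6 rad (angle between transformer's own z axis and vertical above 0.6 rad).
It fails at once if the small transformer or the capacitor is moved by more than 30 mm (distance of any of small_transformer, capacitor from where it was at the start of the episode above 0.03 m).
It also fails if it takes over 72 s, if anything falls off the work surface, if the arm or the gripper's body presses on something with over 40 N, if the wrist force passes 120 N, or if a joint passes its speed limit or range.

## Working session

There is one attempt and no reset: what is moved stays moved. The work goes in short steps, each a Python script; the robot and the scene stay as the last script left them, time stands still between calls to the robot, and variables do not carry over. Pictures are saved under pics/ and viewed, at most 10 in all, crops included, and the job is handed in when it is done.

```bash
mkdir -p pics; ls
cat > h.py <<'E'
import numpy as np, cv2
from station import ctrl, get_state, vision, ticket, models
def cloud(cam, depth):
    c=vision.camera_info(cam); K=np.array(c["mtx"],float); d=np.array(c["dist_coeffs"],float)
    h,w=depth.shape; u,v=np.meshgrid(np.arange(w),np.arange(h))
    p=cv2.undistortPoints(np.stack([u,v],-1).reshape(-1,1,2).astype(float),K,d).reshape(h,w,2)
    X=np.dstack([p[...,0]*depth,p[...,1]*depth,depth])
    return (X-np.array(c["t"]).ravel())@np.array(c["R"])
E
python3 - <<'E'
from h import *
ims=[]
for cam in ("scene","top"):
    im,d=vision.grab_frame(cam); np.savez(f"{cam}0.npz",im=im,d=d); P=cloud(cam,d)
    for t in ("chassis","transformer","small_transformer","capacitor"):
        for r in models.masks_of(cam,t):
            m=r["mask"]&(d>0); 
            if m.sum()<5: continue
            q=P[m]; print(cam,t,round(r["p"],2),np.round(r["point"]),m.sum(),"med",np.median(q,0).round(3),"lo",np.percentile(q,3,0).round(3),"hi",np.percentile(q,97,0).round(3))
    cv2.imwrite(f"pics/{cam}0.png",im)
s=get_state(); print(s, ctrl.pinch_z)
E
```

```text
pics
scene chassis 0.7 [380. 212.] 13443 med [0.635 0.02  0.1  ] lo [ 0.504 -0.113  0.011] hi [0.707 0.231 0.104]
scene transformer 0.96 [166. 253.] 1234 med [ 0.39  -0.347  0.039] lo [ 0.345 -0.377  0.002] hi [ 0.408 -0.297  0.06 ]
scene transformer 0.8 [233. 250.] 938 med [ 0.479 -0.244  0.045] lo [ 0.429 -0.261  0.004] hi [ 0.496 -0.212  0.06 ]
scene transformer 0.74 [207. 215.] 991 med [ 0.336 -0.205  0.04 ] lo [ 0.298 -0.23   0.003] hi [ 0.358 -0.167  0.06 ]
scene transformer 0.71 [280. 203.] 845 med [ 0.396 -0.05   0.042] lo [ 0.355 -0.066  0.004] hi [ 0.42  -0.022  0.06 ]
scene small_transformer 0.62 [197. 297.] 441 med [ 0.524 -0.363  0.03 ] lo [ 0.495 -0.372  0.004] hi [ 0.536 -0.345  0.038]
scene capacitor 0.67 [281. 285.] 550 med [ 0.616 -0.236  0.04 ] lo [ 0.595 -0.246  0.004] hi [ 0.625 -0.216  0.057]
scene capacitor 0.33 [197. 295.] 432 med [ 0.524 -0.363  0.03 ] lo [ 0.495 -0.372  0.006] hi [ 0.536 -0.345  0.038]
top chassis 0.65 [205. 151.] 13675 med [0.59  0.07  0.101] lo [ 0.496 -0.095  0.015] hi [0.689 0.245 0.105]
top transformer 0.97 [388. 252.] 660 med [ 0.379 -
[... 667 characters left out ...]
': array([ 1.4234909 ,  0.50751426, -0.23759744,  1.50025537,  0.1256716 ,
        1.14889495, -0.15477596]), 'qd': array([ 0.00010069, -0.00103539, -0.00184384, -0.00098057,  0.00129698,
        0.0002755 , -0.00185986]), 'tau': array([ 5.16576147e-04, -6.19846416e+01, -2.18268156e+00, -2.49767876e+01,
        1.39005561e-02,  3.14191209e-03, -2.29071162e-05]), 'tcp_pos': array([ 0.15629852, -0.60510056,  0.23124686]), 'eef_rot': array([-5.02538820e-05,  9.92022262e-01,  1.26062796e-01,  9.08926542e-06]), 'contact_force': array([ 0.77050327, -0.38211494, -1.07944651]), 'wrist_torque': array([-0.02353513,  0.01157612,  0.01538784]), 'gripper_force': 0.0, 'width': 0.08531994445391808} -0.0187
```

Run:
```python
import cv2
a=cv2.imread("pics/scene0.png")[180:330,130:330]; b=cv2.imread("pics/top0.png")[130:310,220:430]
cv2.imwrite("pics/crop_scene.png",cv2.resize(a,(800,600),interpolation=cv2.INTER_CUBIC))
cv2.imwrite("pics/crop_top.png",cv2.resize(b,(700,600),interpolation=cv2.INTER_CUBIC))
```

```text
(no output)
```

View pics/scene0.png

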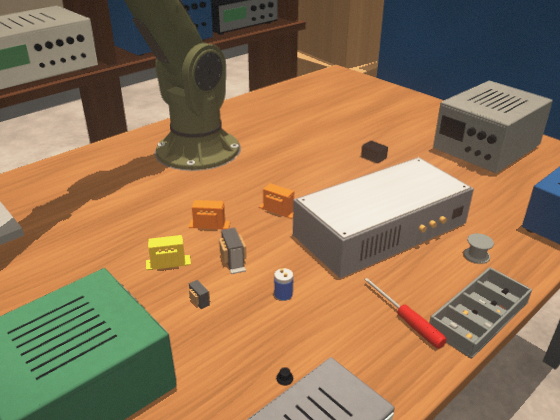

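View pics/crop_scene.png

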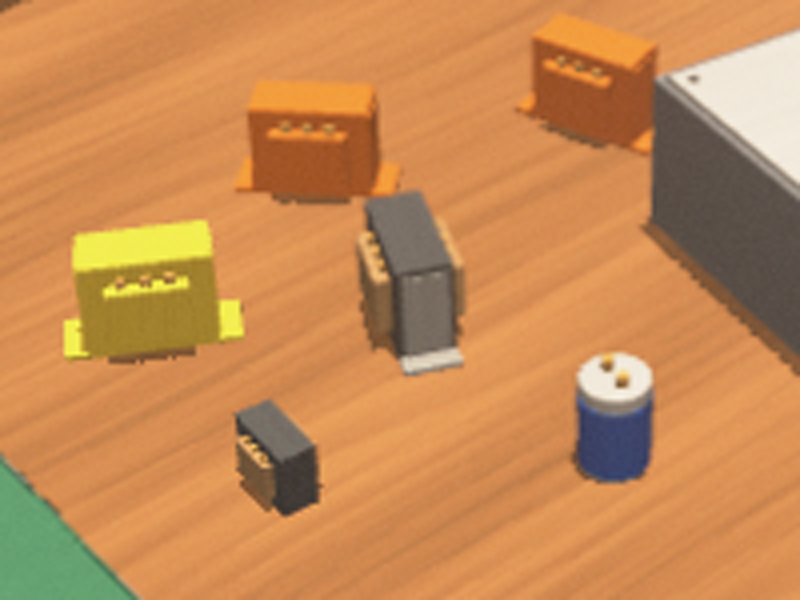

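View pics/crop_top.png

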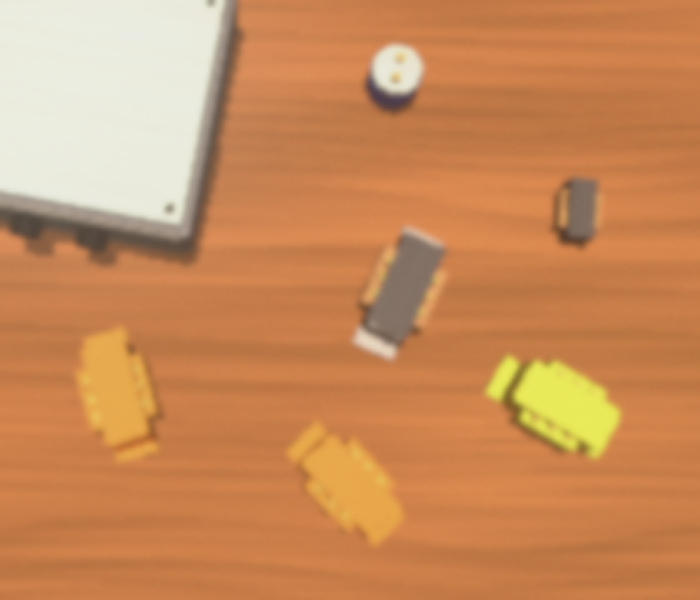

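The large transformer candidates are scene (166,253) yellow, (207,215) and (280,203) orange, and (233,250) with a dark core, brown coil and steel feet. The last one, top (339,215), fits the description and the crop confirms it. The small transformer is at scene (197,297), the capacitor at (281,285), and the chassis at (380,212) with its knobs on the -x side.

```bash
cat > fit.py <<'E'
from h import *
def rect(q):
    (c,(w,h),a)=cv2.minAreaRect((q[:,:2]*1000).astype(np.float32))
    if w<h: w,h,a=h,w,a+90     # a: heading of long axis, deg
    return np.array(c)/1000,(round(w),round(h)),(a+90)%180-90
E
python3 - <<'E'
from fit import *
for cam in ("scene","top"):
    z=np.load(cam+"0.npz"); P=cloud(cam,z["d"]).reshape(-1,3)[z["d"].ravel()>0]
    for n,c,r,lo,hi in (("chassis",(.6,.07),.25,.094,.108),("tr",(.455,-.23),.07,.05,.063),("cap",(.605,-.225),.05,.045,.056),("small",(.513,-.355),.045,.028,.04)):
        q=P[(np.hypot(*(P[:,:2]-c).T)<r)&(P[:,2]>lo)&(P[:,2]<hi)]
        # drop stray pixels: keep cells with neighbours
        from scipy.spatial import cKDTree
        t=cKDTree(q[:,:2]); k=np.array([len(x) for x in t.query_ball_point(q[:,:2],.006)]); q=q[k>=np.median(k)*.4]
        print(cam,n,len(q),*rect(q),"mean",q.mean(0).round(4),"z",np.median(q[:,2]).round(4))
E
```

```text
scene chassis 7346 [0.59925604 0.0712948 ] (362, 173) 79.86558532714844 mean [0.6045 0.0524 0.1017] z 0.102
scene tr 364 [ 0.45882968 -0.23368581] (70, 36) -24.256362915039062 mean [ 0.4626 -0.2362  0.0573] z 0.0581
scene cap 206 [ 0.60832288 -0.22989963] (34, 32) -41.887908935546875 mean [ 0.6104 -0.2322  0.0524] z 0.0534
scene small 240 [ 0.51543842 -0.36053586] (43, 25) -1.6460418701171875 mean [ 0.5173 -0.3605  0.0349] z 0.0361
top chassis 12210 [0.59894012 0.0767981 ] (361, 175) 79.52906036376953 mean [0.5975 0.0742 0.1012] z 0.1013
top tr 408 [ 0.45821997 -0.2296523 ] (68, 32) -23.934913635253906 mean [ 0.4575 -0.2301  0.0571] z 0.0572
top cap 156 [ 0.60583557 -0.22544603] (34, 33) 38.951847076416016 mean [ 0.6052 -0.2251  0.0525] z 0.0527
top small 183 [ 0.5150144  -0.35417154] (42, 26) -0.835113525390625 mean [ 0.5141 -0.3545  0.0347] z 0.0352
```

```bash
cat >> h.py <<'E'
C=np.array([.599,.074]); PSI=np.radians(-10.3)
def quat(head): return [0,np.cos(head/2),np.sin(head/2),0]
def W(x,y): c,s=np.cos(PSI),np.sin(PSI); return C+[c*x-s*y,s*x+c*y]
def rd(n=5):
    a=[]
    for _ in range(n):
        ctrl.pause(.01); s=get_state(); a.append([s["tcp_pos"][2],s["contact_force"][2]])
    return np.mean(a,0)
def press(y,ft=6.,dmax=.005,z0=.106):
    p=W(0,y); ctrl.movel([*p,z0]); z=z0; b=rd(8)[1]; out=[]; zc=None; step=.001
    while z>.085:
        z-=step; ctrl.movel([*p,z],max_speed=.02); m,f=rd(); f-=b; out.append((m*1e3,f))
        if zc is None and abs(f)>1: zc=m; step=.0005
        if abs(f)>ft or (zc and zc-m>dmax): break
        if zc and len(out)>2: 
            g=abs(out[-1][1]-out[-2][1])/max(1e-5,(out[-2][0]-out[-1][0]))  # N/mm
            step=np.clip((ft+.5-abs(f))/max(g,.3)/2e3,.0003,.0015)
    ctrl.movel([*p,z0+.002],max_speed=.08)
    o=np.array(out); k=abs(o[:,1])>.8
    sl=-np.polyfit(abs(o[k,1]),o[k,0],1)[0] if k.sum()>1 else None
    print(f"y {y*1e3:.0f} c {sl} mm/N; n {len(o)}, t {get_state()['time']:.2f}", [tuple(x.round(2)) for x in o[k]],flush=True)
    return sl
E
python3 - <<'E'
from h import *
ctrl.close_gripper(40)
ctrl.movep([*W(0,0),.16],quat(PSI)); s=get_state(); print(s["time"],s["tcp_pos"],W(0,0),s["width"])
press(0)
E
```

```text
4.1333 [0.59920784 0.07286739 0.15997352] [0.599 0.074] 1.8287392941372694e-05
y 0 c 0.5316880024040957 mm/N; n 9, t 7.60 [(np.float64(101.94), np.float64(-0.99)), (np.float64(99.32), np.float64(3.96)), (np.float64(99.07), np.float64(5.5)), (np.float64(98.92), np.float64(6.81))]
```

```bash
sed -i 's/abs(f)/f/g; s/abs(o\[k,1\])/o[k,1]/; s/k=abs(o\[:,1\])>.8/k=o[:,1]>1/; s/z0=.106/z0=.102/; s/def rd(n=5)/def rd(n=10)/; s/zc is None and f>1/zc is None and f>1.3/; s/for x in o\[k\]\]/for x in o]/; s/tuple(x.round(2))/x.round(2).tolist()/' h.py
python3 - <<'E'
from h import *
press(.06); press(-.06)
E
```

```text
y 60 c 0.6191285624383334 mm/N; n 7, t 10.80 [[101.05, 0.11], [99.97, 0.35], [99.1, 1.83], [97.79, 3.66], [96.83, 5.03], [96.41, 5.89], [96.18, 6.68]]
y -60 c 0.8362808281692046 mm/N; n 8, t 14.75 [[100.93, 0.17], [99.96, 0.16], [99.07, 1.11], [98.08, 2.29], [96.61, 3.91], [95.5, 5.22], [95.03, 5.87], [94.78, 6.36]]
```

Run:
```python
from h import *
press(.09,5.5,.008); press(-.08,5.5,.008)
print(get_state()["tcp_pos"])
```

```text
y 90 c 1.268973328142789 mm/N; n 9, t 19.27 [[101.0, -0.18], [99.96, 0.0], [99.04, 0.34], [98.07, 1.06], [97.05, 2.05], [95.57, 3.16], [94.06, 4.26], [92.94, 5.14], [92.44, 5.6]]
y -80 c 1.402200186530965 mm/N; n 9, t 23.93 [[100.92, 0.03], [99.96, -0.25], [99.04, 0.39], [98.04, 1.25], [97.04, 1.88], [95.55, 2.83], [94.07, 4.05], [92.96, 4.67], [91.82, 5.71]]
[ 0.58464095 -0.00492685  0.10424136]
```

Run:
```python
from h import *
T=[.4585,-.2316]; q=quat(np.radians(-24))
p=get_state()["tcp_pos"]; ctrl.movel([p[0],p[1],.17],max_speed=.25)
ctrl.movep([*T,.15],q); ctrl.ungrasp(); print(get_state()["tcp_pos"],get_state()["time"])
ctrl.movel([*T,.009],max_speed=.12); ctrl.pause(.1); b=np.array(get_state()["contact_force"]); print("down",b)
ctrl.close_gripper(60); s=get_state(); print("w",s["width"],s["gripper_force"],s["tcp_pos"],s["contact_force"])
ctrl.movel([*T,.04],max_speed=.08); ctrl.pause(.2); s=get_state(); print("lift",s["width"],s["contact_force"]-b,s["wrist_torque"],s["time"])
ctrl.movel([*T,.2],max_speed=.15)
im,d=vision.grab_frame("scene"); cv2.imwrite("pics/lift.png",cv2.resize(im[120:330,120:400],(800,600))); 
s=get_state(); print(s["time"],s["tcp_pos"],s["width"])
```

```text
[ 0.45847834 -0.2316376   0.15000975] 26.1417
down [-0.30064458 -0.07425029  0.34785807]
w 0.04535986716431475 61.78726315498352 [ 0.45854174 -0.23181612  0.00941675] [-0.61425646  0.09576817  5.3835359 ]
lift 0.045455673513002795 [ 0.82217048 -0.32203889 -7.90892932] [-0.01359324 -0.0145862  -0.04337592] 28.75
30.0167 [ 0.45785195 -0.23138546  0.19902749] 0.04547262154035791
```

View pics/lift.png

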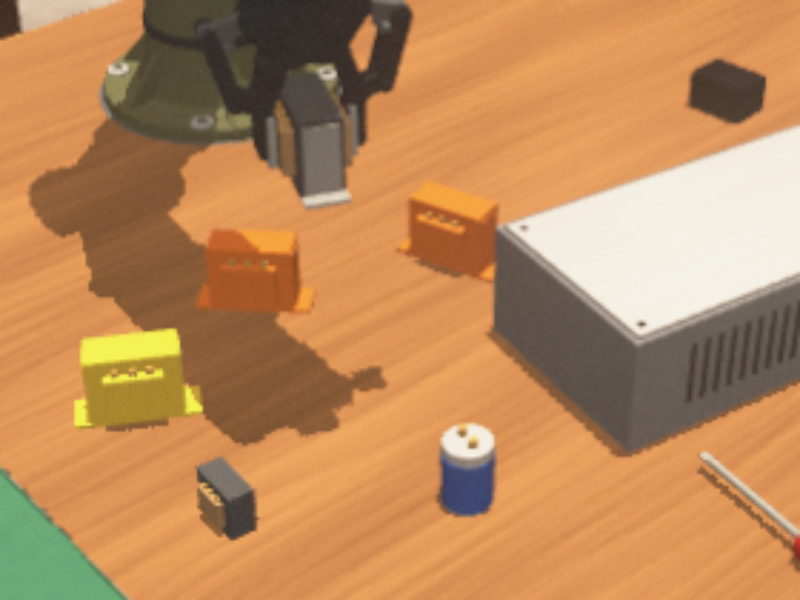

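The large transformer, about 0.8 kg, hangs upright in the grip at crop (318,140). The bystanders haven't moved. Next I'll set it down at the bar, y ≈ +6 mm.

Run:
```python
from h import *
p=W(0,.006); ctrl.movep([*p,.19],quat(PSI)); ctrl.movel([*p,.116],max_speed=.08); ctrl.pause(.15)
b=rd(12)[1]; z=.1135; print("t",get_state()["time"])
while z>.104:
    ctrl.movel([*p,z],max_speed=.015); m,f=rd(8); print(round(m*1e3,2),round(f-b,2))
    if f-b>6: break
    z-=.0007
s=get_state(); print("torque",s["wrist_torque"],s["tcp_pos"],p)
ctrl.ungrasp(); ctrl.pause(.2); q=get_state()["tcp_pos"]; ctrl.movel([p[0],p[1],.24],max_speed=.15)
ctrl.movep([*W(-.05,-.35),.3],quat(PSI)); ctrl.pause(.3)
for cam in ("scene","top"):
    im,d=vision.grab_frame(cam); np.savez(cam+"1.npz",im=im,d=d); cv2.imwrite(f"pics/{cam}1.png",im)
    res=[]
    for dd in (np.load(cam+"0.npz")["d"],d):
        P=cloud(cam,dd).reshape(-1,3); P=P[dd.ravel()>0]; c,s_=np.cos(PSI),np.sin(PSI)
        L=(P[:,:2]-C)@np.array([[c,-s_],[s_,c]])
        k=(abs(L[:,0])<.07)&(abs(L[:,1])<.16)&(P[:,2]>.085)&(P[:,2]<.115)&~((abs(L[:,0])<.06)&(abs(L[:,1]-.006)<.04))
        res.append(np.linalg.lstsq(np.c_[L[k],np.ones(k.sum())],P[k,2],rcond=None)[0])
        kt=(abs(L[:,0])<.06)&(abs(L[:,1])<.06)&(P[:,2]>.145)&(P[:,2]<.165)
        if dd is d: print(cam,"top of tr",np.median(L[kt],0),np.median(P[kt,2]),kt.sum())
    print(cam,"tilt x,y change",(res[1]-res[0]).round(4))
print(get_state()["time"])
```

```text
t 32.6333
113.38 0.07
112.77 0.1
112.07 -0.13
111.36 -0.18
110.66 0.19
109.96 0.03
109.28 -0.0
108.84 3.09
108.27 7.21
torque [-0.12825233  0.43924526 -0.02836204] [0.6001252  0.07993357 0.10825529] [0.60007281 0.07990331]
scene top of tr [ 0.0035546  -0.00366491] 0.156174747885889 431
scene tilt x,y change [ 0.0019 -0.0003 -0.0012]
top top of tr [-0.00119063  0.00462698] 0.15580309512982718 563
top tilt x,y change [ 0.0002  0.0001 -0.0012]
39.0333
```

View pics/scene1.png

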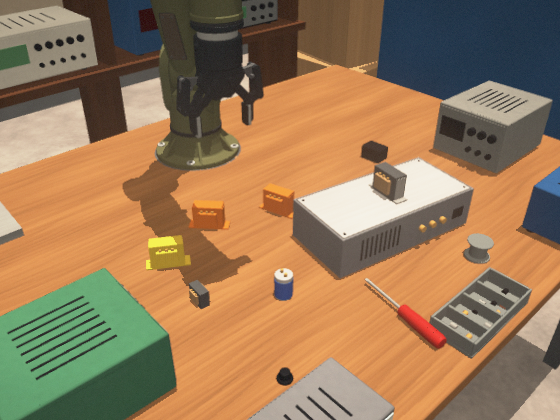

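The transformer stands upright and released on the plate at scene (390,182). The plate's tilt along y changed by less than 0.001 rad, it sank 1.2 mm as expected over the bar, and the arm is clear.

```bash
python3 -c "
from station import ticket
print(ticket.close_job())"
```

```text
the job is handed in; nothing more can be done
None
```

I felt for the hidden bar and found it at about y = +6 mm, set the large transformer down upright and released right over it with the plate staying level, and handed the job in after about 39 s; I have not been told the verdict.

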